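Wake the bench scale, set its unit and tare the bowl

TASK

The bench scale has gone to sleep with the mixing bowl on its platter; get it ready for weighing into the bowl. With closed fingertips press the round on/off key at one end of its key row fully down, then the square unit key beside it, then the long tare bar at the other end, letting each key come up before pressing the next. Leave the small slim print key between them unpressed, do not lift or shift the bowl or anything standing round the scale, and finish with the hand clear.

Things in the scene. Friction and masses are not known exactly. Their poses are not given: they have to be found in the camera images.
- scale: Bench scale, 340 mm deep, 300 wide, fixed. Origin on the work surface under its middle; x points from key panel to back, y to the left as one faces the panel, z up. The front 100 mm is a panel sloping up backwards at 15 degrees, z 36 to 63 mm, with a blank display on its upper half. Behind it the steel platter, top at z 86 mm, x -61 to 167 mm. The four dark grey keys form one row along y on the lower half.
- on_top (a point): Centre of the top face of the round on/off key, 26 mm across, 9 mm proud of the panel, the left end of the row (scale y +110 mm); moves with the key. Its z points out of the panel (15 degrees from vertical, towards the front), its y along the row to the left.
- unit_top (a point): Centre of the top face of the square unit key, 24 x 24 mm, second from the left (scale y +56 mm). Axes as on_top.
- print_top (a point): Centre of the top face of the slim print key, 34 mm along the row, 16 mm deep, third from the left (scale y 0). Not to be pressed. Axes as on_top.
- tare_top (a point): Centre of the top face of the long tare bar, 56 mm along the row, 24 mm deep, the right end of the row (scale y -82 mm). Axes as on_top.
- key_on (a joint): Travel of the round on/off key: 0 up, 0.005 m fully down, straight into the panel (along the key's -z). Sprung: starts to move at 1.5 N, 5 N at the bottom, comes up by itself.
- key_unit (a joint): Travel of the square unit key: 0 up, 0.005 m fully down, straight into the panel (along the key's -z). Sprung: starts to move at 1.5 N, 5 N at the bottom, comes up by itself.
- key_print (a joint): Travel of the slim print key: 0 up, 0.005 m fully down, straight into the panel (along the key's -z). Sprung: starts to move at 1.5 N, 5 N at the bottom, comes up by itself.
- key_tare (a joint): Travel of the long tare bar: 0 up, 0.005 m fully down, straight into the panel (along the key's -z). Sprung: starts to move at 1.5 N, 5 N at the bottom, comes up by itself.
- bowl: Loose round steel mixing bowl, 170 mm across the rim, 60 mm high, on the platter (rim about 146 mm above the work surface, at least 80 mm behind the middle of the key row). Origin at the centre of its underside.
- dredger: Loose aluminium flour dredger, 66 mm across, 96 mm high, upright at the left of the scale. Origin at the centre of its underside.
- tumbler: Loose cream-coloured lidded tumbler, 76 mm across, 122 mm high, upright at the right of the scale. Origin at the centre of its underside.
- scraper: Loose bench scraper lying flat at the left of the scale: 150 mm wide, 75 mm steel blade with a round wooden grip 22 mm thick along its long edge next to the scale. Origin at the underside, under the middle of the grip.
Not all that is in view belongs to the job. Of the things that look like the bowl, the middle-sized one is meant.

How it is judged:
On the way, in this order (a step that is already met when the one before it is completed fails the run):
1. the round on/off key is pressed (value of joint key_on above 0.0032 m), for 0.1 s.
2. the on/off key has come up (value of joint key_on below 0.001 m), for 0.05 s.
3. the square unit key is pressed (value of joint key_unit above 0.0032 m), for 0.1 s.
4. the unit key has come up (value of joint key_unit below 0.001 m), for 0.05 s.
5. the long tare bar is pressed (value of joint key_tare above 0.0032 m), for 0.1 s.
At the end, for the whole second after the job is handed in: On/off, unit and tare keys were pressed (at least 3.2 of 5 mm) in that order, each up before the next; all keys are up again; the bowl is at rest within 10 mm and dredger, tumbler and scraper within 15 mm of where they stood (value of joint each of key_on, key_unit, key_print, key_tare below 0.001 m and distance of bowl from where it was at the start of the episode below 0.01 m and linear speed of bowl below 0.01 m/s and distance of each of dredger, tumbler, scraper from where it was at the start of the episode below 0.015 m); the robot touches nothing.
It fails at once if the print key is pressed (value of joint key_print above 0.002 m).
It fails at once if two keys are down at once (value of joint each of key_on, key_unit above 0.002 m or value of joint each of key_on, key_tare above 0.002 m or value of joint each of key_unit, key_tare above 0.002 m).
It fails at once if the bowl is lifted or shifted by more than 10 mm (distance of bowl from where it was at the start of the episode above 0.01 m).
It fails at once if a thing beside the scale is lifted, knocked over or shifted by more than 15 mm (distance of any of dredger, tumbler, scraper from where it was at the start of the episode above 0.015 m or angle between any of dredger, tumbler's own z axis and vertical above 0.3 rad).
It also fails if it takes over 42 s, if anything falls off the work surface, if the arm or the gripper's body presses on something with over 40 N, if the wrist force passes 120 N, or if a joint passes its speed limit or range.

ROBOT

A 7-joint arm with a two-finger parallel gripper is mounted at the origin on the work surface. World frame = base frame: x ahead of the robot, y to its left, z up, the work surface at z = 0. Lengths are in m, angles in rad, forces in N, time in s.
With the tool pointing down it reaches from about 0.425 to 0.95 m from the base axis. Payload 4.7 kg.
Tool frame: the origin (TCP) lies at the very end of the fingers, on their centre line; the grasp point (between the pads) lies 19 mm behind it; x points along the fingers, z is the direction in which the jaws open and shut, and the axes are right-handed (so a half turn about x gives the same grasp; the last joint's range is limited). The gripper opens to 85 mm and grips with 20 to 120 N. Pads are 22 mm wide; open, the fingers measure 114 mm over their backs; the gripper's body (76 mm by 85 mm) begins 54 mm behind the grasp point. The pads swing forward as they close: fully open they stand 13 mm farther back than shut.
Start: joints at [-1.217, 0.469, -0.049, 1.532, 0.024, 1.141, -0.082], TCP at [0.252, 0.626, 0.206] pointing down, gripper open.
Joint ranges: [-2.59, 2.59], [-0.33, 1.99], [-1.39, 1.29], [0.1, 2.45], [-1.04, 4.18], [0.21, 1.99], [-2.66, 2.66]. Speed limits (rad/s): [2.57, 2.57, 3.14, 3.14, 3.14, 3.14, 3.14].

INTERFACE

Orientations are given as a rotation vector (axis times angle).
In Python, from bench import * gives the robot as it stands. The module is installed in compiled form; this text tells all that it offers.
- The arm moves only by the tool servo_tool, never from a script. Its argument "deltas" is a list of rows, each an object with "travel": the shift along the tool's x, y, z in mm, a list of three; "rot": the turn, a rotation vector about the tool's x, y, z in rad, a list of three. A call has 1 to 10 rows; each row is the pose to reach, as a shift and turn from the pose commanded when the call began, along the tool's axes at that moment; what a row does not reach only later rows make up. A row lasts 1/8 s, in which the tool goes at most 62.5 mm and 10.7 degrees, less where a joint would pass 70% of its speed; a pose out of reach is approached as far as the arm can. A call with a gripper value outside its range is refused whole. "jaw" is the closure, from 0 (fully open) to 1 (shut), set as the call begins (left out, the last holds). The fingers move at their own pace and stop on an object; the grip force is fixed at half the most. Time passes only in rows, so rows that repeat a pose let the fingers close. It gives the time, the measured TCP pose, the force and the opening at its end, in the units of the state.
- sense(): the state, without advancing time (a new reading comes with each control period).
- get_image(name): name is "side" or "top"; returns (picture, depth): 480x640x3 uint8, red, green, blue; 480x640 float32, m along the optical axis (not along the pixel's ray), 0 where there is no reading.
- camera_info(name): a dict with "K" (3x3 intrinsics, pixels), "R" (3x3) and "t" (3): a world point X has camera coordinates R X + t. Camera axes: x right, y down, z forward; pixel columns grow to the right and rows downward; lengths in m; the calibration is good to about 2 mm. A picture is of the moment at which its call begins. camera_info takes no time and is no camera call.
- sign_off(): hands the job in, once; it reports no verdict.
The state is a dict: "time_s": time; "q": joint angles; "qvel": joint speeds; "tau": joint torques, N m; "ee_pos": TCP position; "orientation": TCP orientation; "ft_force": force on the tool from outside, world axes, zero at the start; "moment": the same for the moment, N m; "gripper_width": opening from 0.0 (shut) to 1.0 (fully open).
Only numpy, scipy, OpenCV 4.12 (cv2) and the standard library are available. Lean on these libraries where they do the work, as an engineer would, in place of code of your own. Each camera call takes 0.05 s, during which the arm holds its last target. There are 200 camera calls.

## Working session

There is one attempt and no reset: what is moved stays moved. The work goes in short steps, Python scripts to look and compute and a tool call to move; the robot and the scene stay as the last step left them, time stands still between calls to the robot, and variables do not carry over. Pictures are saved under pics/ and viewed, about 8 in all and at most 12, crops included, and the job is handed in when it is done.

Besides the shell and the picture viewer there is one more tool, called as name(argument=value, ...) on one line, values as JSON. servo_tool: Moves the arm, as the interface text tells. Its arguments: {"type":"object","properties":{"deltas":{"type":"array"},"jaw":{"type":"number"}},"required":["deltas"]}

```bash
mkdir -p pics
python3 - <<'E'
from bench import *
import cv2,numpy as np
s=sense();print(s)
for n in("side","top"):
    p,d=get_image(n);np.savez(f"{n}.npz",p=p,d=d);cv2.imwrite(f"pics/{n}0.png",p[:,:,::-1]);c=camera_info(n);print(n,c)
E
```

```text
{'time_s': 0.0, 'q': array([-1.21687649,  0.46944179, -0.04860503,  1.53370854,  0.02408635,
        1.14102995, -0.08230994]), 'qvel': array([-0.00111158, -0.00118598, -0.00153851, -0.00168016, -0.00056168,
       -0.00093681, -0.00068795]), 'tau': array([ 3.32874024e-04, -5.10310614e+01, -4.62446117e-02, -2.37711275e+01,
        1.07129934e-02,  7.42860488e-03, -4.60686508e-06]), 'ee_pos': array([0.25187734, 0.62554064, 0.2048551 ]), 'orientation': array([-0.92395115,  1.36798853,  0.92202328]), 'ft_force': array([ 0.07845361,  0.59952441, -0.31327858]), 'moment': array([ 0.00388127, -0.0199872 ,  0.02313569]), 'gripper_width': 0.9994579372068394}
side {'K': array([[623.32694984,   0.        , 316.77275235],
       [  0.        , 623.32694984, 245.33427979],
       [  0.        ,   0.        ,   1.        ]]), 'R': array([[ 0.89810244, -0.43975839,  0.00495547],
       [-0.31909879, -0.65935492, -0.68075477],
       [ 0.30263504,  0.60980624, -0.73249463]]), 't': array([-0.54171532,  0.2398802 ,  1.13220297])}
top {'K': array([[612.16375755,   0.        , 310.0307444 ],
       [  0.        , 612.16375755, 249.38086036],
       [  0.        ,   0.        ,   1.        ]]), 'R': array([[ 0.02919226, -0.99941935,  0.01757212],
       [-0.98731869, -0.03157425, -0.15557917],
       [ 0.15604366, -0.01280757, -0.98766712]]), 't': array([-0.03651266,  0.58471071,  1.46991388])}
```

View pics/top0.png

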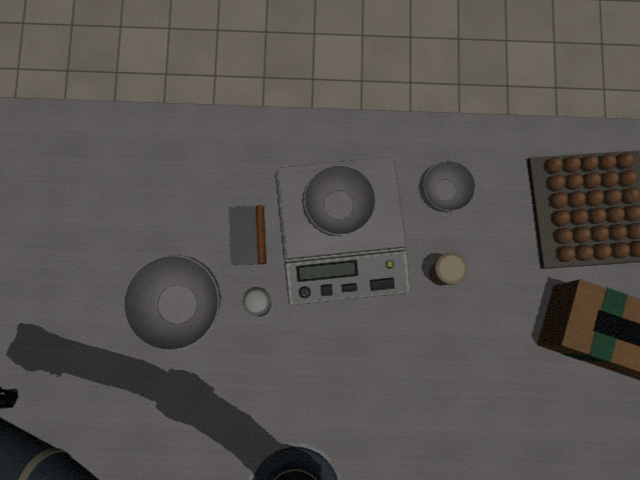

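View pics/side0.png

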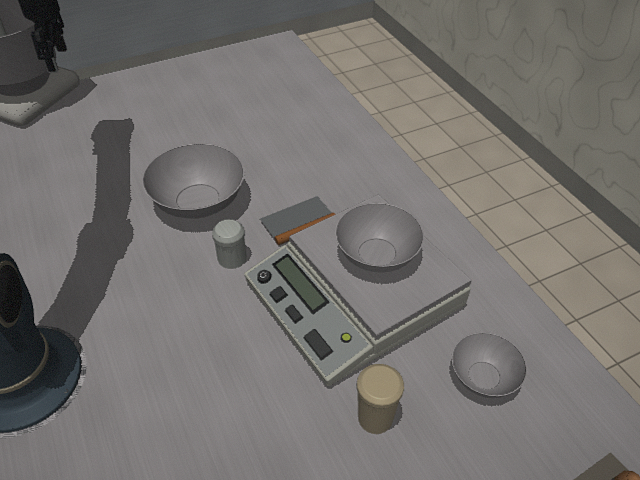

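Top view: on/off key at about (305,292), unit (327,290), print (349,287) and tare (382,284). The bowls are at (172,302), the largest; (339,200), middle-sized and on the platter, so the one meant; and (447,186), the smallest. The dredger is at (257,301), the tumbler at (450,268) and the scraper at (248,235). Next I'll measure the keys in both views.

```bash
cat > h.py <<'E'
import numpy as np,cv2
from bench import *
def blobs(n,seeds,thr):
    p=np.load(n+".npz")["p"];g=cv2.cvtColor(p,cv2.COLOR_RGB2GRAY)
    k,l,st,ce=cv2.connectedComponentsWithStats((g<thr).astype(np.uint8),connectivity=4)
    out=[]
    for u,v in seeds:
        w=l[v-5:v+6,u-5:u+6];w=w[w>0];i=np.bincount(w).argmax() if len(w) else 0
        out.append((*ce[i],st[i,4],*st[i,:4]))
    return np.array(out)
def ray(n,uv):
    c=camera_info(n);o=-c["R"].T@c["t"];d=c["R"].T@np.linalg.inv(c["K"])@np.array([*uv,1]);return o,d/np.linalg.norm(d)
def tri(a,b):
    o1,d1=ray("top",a);o2,d2=ray("side",b)
    s=np.linalg.lstsq(np.c_[d1,-d2],o2-o1,rcond=None)[0];p,q=o1+s[0]*d1,o2+s[1]*d2
    return (p+q)/2,np.linalg.norm(p-q)
def plane(n,uv,z):
    o,d=ray(n,uv);return o+d*(z-o[2])/d[2]
E
python3 - <<'E'
from h import *
np.set_printoptions(precision=4,suppress=True)
T=[(305,292),(327,290),(349,287),(382,284)];S=[(264,276),(279,294),(294,314),(318,344)]
for thr in (60,75):
    a=blobs("top",T,thr);b=blobs("side",S,thr);print(thr);print(a.round(1));print(b.round(1))
    for x,y in zip(a,b): print(tri(x[:2],y[:2]),plane("top",x[:2],.05),plane("side",y[:2],.05))
for n,(u,v,w,h) in dict(top=(270,240,150,75),side=(235,235,150,150)).items():
    p=np.load(n+".npz")["p"][v:v+h,u:u+w,::-1];f=4 if n=="side" else 5
    cv2.imwrite(f"pics/c_{n}.png",cv2.resize(p,None,fx=f,fy=f,interpolation=cv2.INTER_NEAREST))
# bowls rim diameters not needed: depth of panel
E
```

```text
60
[[304.1 291.7 104.  299.  286.   12.   12. ]
 [326.1 289.6 126.  321.  284.   12.   12. ]
 [348.8 287.1 124.  341.  283.   16.    9. ]
 [381.7 283.7 271.  370.  277.   25.   14. ]]
[[264.2 276.8 107.  258.  270.   14.   14. ]
 [278.  294.  172.  270.  286.   18.   17. ]
 [293.3 313.4 161.  285.  305.   18.   19. ]
 [315.8 342.    6.  315.  341.    3.    3. ]]
(array([ 0.4815, -0.0074,  0.0414]), np.float64(0.001823269932195156)) [ 0.4799 -0.0072  0.05  ] [ 0.4801 -0.0144  0.05  ]
(array([ 0.4881, -0.0613,  0.0439]), np.float64(0.0017956867993911998)) [ 0.4867 -0.0609  0.05  ] [ 0.4873 -0.066   0.05  ]
(array([ 0.4956, -0.1169,  0.0439]), np.float64(0.0012071354062018224)) [ 0.4944 -0.1162  0.05  ] [ 0.4944 -0.1211  0.05  ]
(array([ 0.5051, -0.1968,  0.0492]), np.float64(0.0008178075667436607)) [ 0.5054 -0.1968  0.05  ] [ 0.5044 -0.1972  0.05  ]
75
[[304.2 291.9 130.  298.  286.   13.   13. ]
 [326.2 289.6 141.  320.  284.   13.   12. ]
 [348.6 287.2 138.  341.  283.   17.   10. ]
 [381.7 283.7 297.  369.  277.   26.   14. ]]
[[264.1 276.8 120.  257.  270.   15.   14. ]
 [278.  294.  181.  269.  286.   19.   17. ]
 [293.5 313.5 181.  285.  305.   18.   19. ]
 [317.7 343.9 450.  304.  329.   29.   31. ]]
(array([ 0.4812, -0.0077,  0.0418]), np.float64(0.002003217041860776)) [ 0.4795 -0.0074  0.05  ] [ 0.4799 -0.0144  0.05  ]
(array([ 0.4881, -0.0614,  0.044 ]), np.float64(0.0016034128762486138)) [ 0.4867 -0.061   0.05  ] [ 0.4872 -0.066   0.05  ]
(array([ 0.4958, -0.1166,  0.0432]), np.float64(0.0018738359738452361)) [ 0.4942 -0.1158  0.05  ] [ 0.4947 -0.1214  0.05  ]
(array([ 0.5069, -0.1981,  0.043 ]), np.float64(0.0017288200280452274)) [ 0.5053 -0.1969  0.05  ] [ 0.5056 -0.2025  0.05  ]
```

View pics/c_top.png

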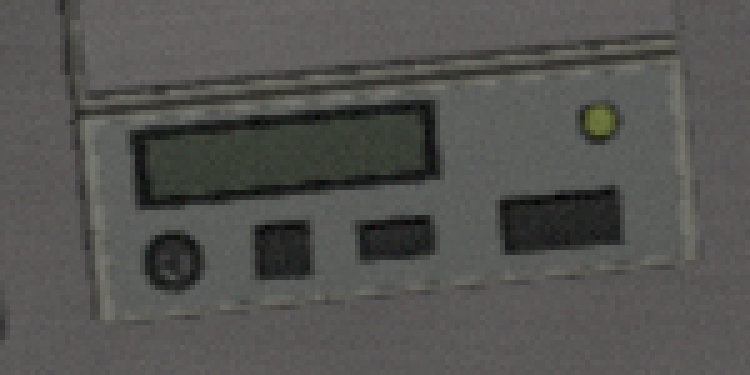

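The crop confirms the row: round key (304,292), square (326,290), slim print key (349,287), long tare bar (382,284), with the LED beyond it. The left-to-right order matches the description. Row length from the top view is 191 mm, against 192 mm expected. I'll check the height by depth and work out the first move.

```bash
cat >> h.py <<'E'
from scipy.spatial.transform import Rotation as Ro
K=np.array([plane("top",u,.0505) for u in [(304.2,291.8),(326.1,289.6),(348.7,287.1),(381.7,283.7)]])
off=np.array([.110,.056,0,-.082])
a=np.polyfit(off,K[:,:2],1);yd=np.r_[a[0]/np.linalg.norm(a[0]),0];xd=np.array([yd[1],-yd[0],0])
tops=np.c_[a[1]+off[:,None]*yd[:2],np.full(4,.0505)]
n=np.cos(np.radians(15))*np.array([0,0,1])-np.sin(np.radians(15))*xd
def goal(s=None):
    s=s or sense();R0=Ro.from_rotvec(s["orientation"]);best=None
    xt=-n
    for zt in (yd,-yd,np.cross(xt,yd),-np.cross(xt,yd)):
        R=Ro.from_matrix(np.c_[xt,np.cross(zt,xt),zt])
        if best is None or (R0.inv()*R).magnitude()<(R0.inv()*best).magnitude(): best=R
    return best
def delta(p,R=None):
    s=sense();R0=Ro.from_rotvec(s["orientation"]);R=R or goal(s)
    return (R0.inv().apply(np.array(p)-s["ee_pos"])*1e3).round(1),(R0.inv()*R).as_rotvec().round(4)
E
python3 - <<'E'
from h import *
np.set_printoptions(precision=4,suppress=True)
print(np.linalg.norm(a[0]),np.degrees(np.arctan2(xd[1],xd[0])));print(tops);print(K[:,:2]-tops[:,:2])
c=camera_info("top");d=np.load("top.npz")["d"]
for u,v in [(304,292),(326,290),(349,287),(382,283),(310,240),(337,296),(365,280),(338,282)]:
    z=np.median(d[v-1:v+2,u-1:u+2]);X=c["R"].T@(z*np.linalg.inv(c["K"])@[u,v,1]-c["t"]);print((u,v),X, "scale xy rel row",(X-[*a[1],0])@xd,(X-[*a[1],0])@yd)
for nm,uv,z in [("bigbowl",(172,302),.09),("dredger",(257,301),.096),("tumbler",(450,268),.122),("bowl",(339,200),.146)]: print(nm,plane("top",uv,z))
print(Ro.from_rotvec(sense()["orientation"]).as_matrix());print(goal().as_matrix())
for h in (.15,): print(delta(tops[0]+h*n),tops[0]+h*n)
E
```

```text
0.9953399149628723 7.764706913664204
[[ 0.4794 -0.0069  0.0505]
 [ 0.4867 -0.0604  0.0505]
 [ 0.4943 -0.1159  0.0505]
 [ 0.5054 -0.1972  0.0505]]
[[ 0.0001 -0.0005]
 [-0.0001 -0.0003]
 [ 0.0001 -0.    ]
 [-0.0001  0.0004]]
(304, 292) [ 0.4789 -0.0069  0.052 ] scale xy rel row -0.0004987012735687933 0.11008516099815913
(326, 290) [ 0.4855 -0.0605  0.052 ] scale xy rel row -0.0012525983295058616 0.05613913209746222
(349, 287) [ 0.4947 -0.1167  0.0501] scale xy rel row 0.0003309570002231178 -0.0008202055121197602
(382, 283) [ 0.5068 -0.1971  0.0531] scale xy rel row 0.0013825232692218446 -0.08216576498783264
(310, 240) [ 0.6019 -0.0173  0.0874] scale xy rel row 0.11996092946027093 0.08313203487866085
(337, 296) [ 0.4727 -0.0885  0.0387] scale xy rel row -0.01765688298314105 0.030123794240697013
(365, 280) [ 0.5134 -0.1559  0.048 ] scale xy rel row 0.013534179423958232 -0.04217308024437034
(338, 282) [ 0.5066 -0.0897  0.046 ] scale xy rel row 0.015759549349255064 0.024294027039582864
bigbowl [0.4424 0.3042 0.09  ]
dredger [0.4505 0.1035 0.096 ]
tumbler [ 0.5398 -0.3476  0.122 ]
bowl [ 0.689  -0.0818  0.146 ]
[[-0.0006 -0.9277  0.3734]
 [-0.0017  0.3734  0.9277]
 [-1.     -0.0001 -0.0018]]
[[ 0.2564 -0.9571 -0.1351]
 [ 0.035  -0.1305  0.9908]
 [-0.9659 -0.2588 -0.    ]]
(array([  10.5, -413.6, -521. ]), array([-0.515 , -0.0696, -0.2563])) [ 0.441  -0.0122  0.1954]
```

servo_tool(deltas=[{"travel": [0,-40,-50],"rot": [-0.05,0,-0.02]},{"travel": [0,-80,-100],"rot": [-0.1,0,-0.05]},{"travel": [0,-120,-150],"rot": [-0.15,-0.02,-0.07]},{"travel": [0,-155,-195],"rot": [-0.2,-0.02,-0.1]},{"travel": [0,-190,-240],"rot": [-0.25,-0.03,-0.12]},{"travel": [0,-225,-285],"rot": [-0.3,-0.04,-0.14]},{"travel": [0,-260,-330],"rot": [-0.35,-0.05,-0.17]},{"travel": [0,-295,-375],"rot": [-0.4,-0.06,-0.2]},{"travel": [0,-330,-420],"rot": [-0.45,-0.06,-0.22]},{"travel": [0,-365,-460],"rot": [-0.5,-0.07,-0.25]}], jaw=1)

```text
time_s: 1.35
ee_pos: [0.419, 0.0612, 0.2059]
orientation: [-1.391, 0.942, 1.111]
ft_force: [-0.0, -0.3, 0.2]
gripper_width: 0.003
```

```bash
python3 -c "
from h import *
s=sense();print(s['time_s'],s['q'],s['ee_pos'],s['ft_force'],s['gripper_width'],delta(tops[0]+.06*n))"
```

```text
1.35 [-0.64224558 -0.11696309  0.34468079  2.27521235  0.11785492  0.72409009
  1.31916818] [0.4189547  0.06122864 0.2059488 ] [-0.04399576 -0.27966102  0.16235084] 0.0029459293359403223 (array([103.1, -10.2, -75.8]), array([-0.0143,  0.002 , -0.0035]))
```

servo_tool(deltas=[{"travel": [0,-5,-40],"rot": [-0.014,0.002,-0.003]},{"travel": [0,-10,-76],"rot": [-0.014,0.002,-0.003]},{"travel": [30,-10,-76],"rot": [-0.014,0.002,-0.003]},{"travel": [60,-10,-76],"rot": [-0.014,0.002,-0.003]},{"travel": [90,-10,-76],"rot": [-0.014,0.002,-0.003]},{"travel": [118,-10,-76],"rot": [-0.014,0.002,-0.003]},{"travel": [133,-10,-76],"rot": [-0.014,0.002,-0.003]},{"travel": [133,-10,-76],"rot": [-0.014,0.002,-0.003]},{"travel": [133,-10,-76],"rot": [-0.014,0.002,-0.003]}])

```text
time_s: 2.48
ee_pos: [0.4712, -0.0065, 0.0798]
orientation: [-1.404, 0.937, 1.115]
ft_force: [-1.0, -0.2, -0.1]
gripper_width: 0.002
```

```bash
python3 -c "
from h import *
s=sense();print(s['time_s'],s['q'],s['ee_pos'],s['ft_force'],delta(tops[0]),s['qvel'])
p,d=get_image('side');q,_=get_image('top')
A=cv2.resize(p[190:390,200:400,::-1],(400,400));B=cv2.resize(q[230:330,250:350,::-1],(400,400))
cv2.imwrite('pics/h1.png',np.hstack([A,B]))"
```

```text
2.475 [-0.48382082  0.21729608  0.48005022  2.33669069 -0.35668857  0.37232825
  1.99523127] [ 0.47120806 -0.00649391  0.07982975] [-0.97372606 -0.20307515 -0.13515388] (array([30.4, -0.3, -1.5]), array([-0.002 , -0.0004, -0.0013])) [-0.00444045 -0.01281445  0.00224474 -0.00298483 -0.00282074 -0.00060453
  0.00475426]
```

View pics/h1.png

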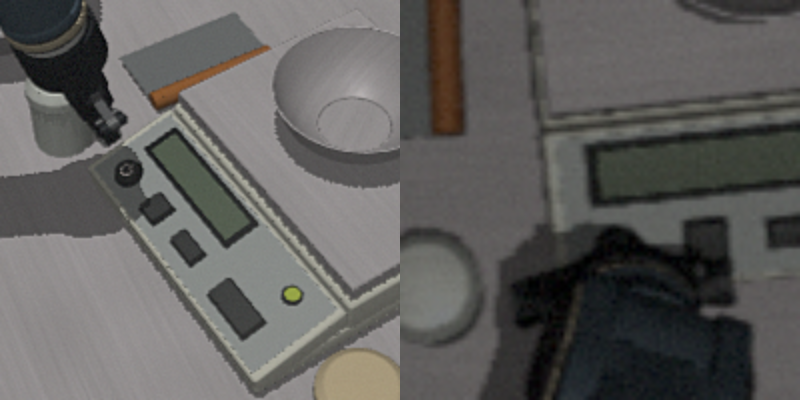

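The side view shows the closed fingertips at crop (118,135), just above the round key at (126,172). The dredger and bowl are clear. Pressing on/off.

servo_tool(deltas=[{"travel": [15,0,-1.5],"rot": [0,0,0]},{"travel": [26,0,-1.5],"rot": [0,0,0]},{"travel": [30,0,-1.5],"rot": [0,0,0]},{"travel": [32,0,-1.5],"rot": [0,0,0]},{"travel": [33,0,-1.5],"rot": [0,0,0]},{"travel": [33,0,-1.5],"rot": [0,0,0]},{"travel": [33,0,-1.5],"rot": [0,0,0]}])

```text
time_s: 3.45
ee_pos: [0.4797, -0.0067, 0.0477]
orientation: [-1.404, 0.937, 1.116]
ft_force: [0.4, -0.0, 0.0]
gripper_width: -0.003
```

```bash
python3 -c "
from h import *
s=sense();print(s['q'],s['ft_force'],s['ft_force']@n,delta(tops[0]))"
```

```text
[-0.38643085  0.29664401  0.38107549  2.33950441 -0.47725747  0.29616638
  2.11150383] [ 0.3712075  -0.04624347  0.02573213] -0.06872231372650688 (array([-2.8, -0.4, -0.2]), array([-0.0017, -0.0003, -0.0016]))
```

servo_tool(deltas=[{"travel": [1,0,0],"rot": [0,0,0]},{"travel": [1,0,0],"rot": [0,0,0]}])

```text
time_s: 3.7
ee_pos: [0.4799, -0.0067, 0.0465]
orientation: [-1.404, 0.937, 1.116]
ft_force: [0.2, 0.2, 0.2]
gripper_width: 0.001
```

servo_tool(deltas=[{"travel": [1,0,0],"rot": [0,0,0]},{"travel": [1,0,0],"rot": [0,0,0]}])

```text
time_s: 3.95
ee_pos: [0.4801, -0.0067, 0.0454]
orientation: [-1.404, 0.937, 1.116]
ft_force: [-0.1, 0.5, 0.4]
gripper_width: 0.004
```

servo_tool(deltas=[{"travel": [1,0,0],"rot": [0,0,0]},{"travel": [1,0,0],"rot": [0,0,0]}])

```text
time_s: 4.2
ee_pos: [0.4804, -0.0066, 0.0445]
orientation: [-1.404, 0.937, 1.116]
ft_force: [-0.3, -0.2, -0.9]
gripper_width: -0.005
```

```bash
python3 -c "
from h import *
s=sense();print(s['q'],s['ft_force'],s['ft_force']@n,delta(tops[0]))
p,d=get_image('side')
cv2.imwrite('pics/h2.png',cv2.resize(p[235:315,220:320,::-1],(800,640)[:2],interpolation=cv2.INTER_NEAREST)[:600])"
```

```text
[-0.37706452  0.30421371  0.37068302  2.33950617 -0.48708411  0.28903105
  2.12064156] [-0.33900744 -0.17425708 -0.87770413] -0.7547665991962259 (array([-6.1, -0.6, -0.2]), array([-0.0017, -0.0004, -0.0021]))
```

View pics/h2.png

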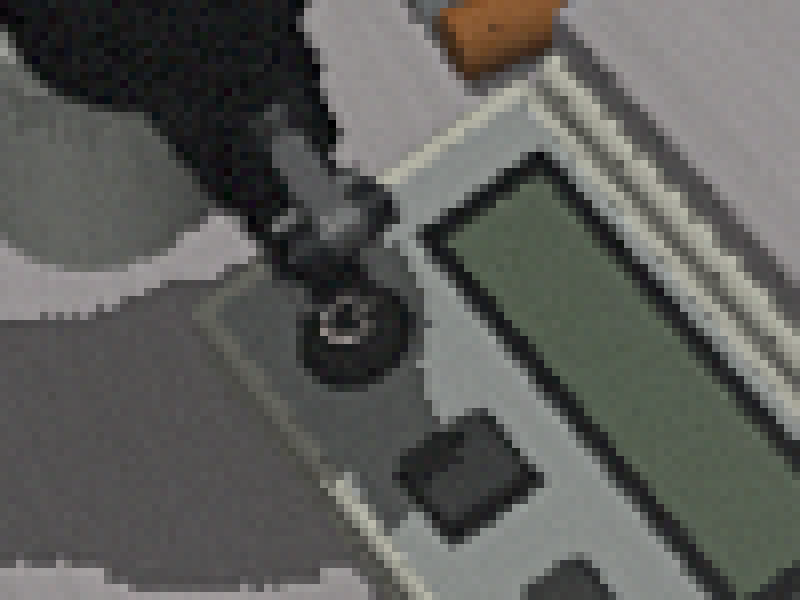

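Run:
```python
from h import *
np.set_printoptions(precision=4,suppress=True)
s=sense()
def proj(c,X): x=c["K"]@(c["R"]@X+c["t"]);return x[:2]/x[2]
c=camera_info("side");print("tcp",proj(c,s["ee_pos"]),"top",proj(c,tops[0]),proj(camera_info("top"),s["ee_pos"]))
p,d=get_image("side");d0=np.load("side.npz")["d"]
# points of moved pixels, in scale/panel coords relative to on_top
m=(d>0)&(d0-d>.004);v,u=np.nonzero(m);k=(u>240)&(u<285)&(v>250)&(v<285);u,v=u[k],v[k]
X=(np.linalg.inv(c["K"])@np.vstack([u,v,np.ones_like(u)])*d[v,u]-c["t"][:,None]);X=(c["R"].T@X).T-tops[0]
F=np.c_[X@np.cross(yd,n),X@yd,X@n]*1e3
i=np.argsort(v)[-40:]
print(np.c_[u,v,F][i].round(1))
```

```text
tcp [262.9602 275.8002] top [262.3973 274.1177] [303.8819 291.6689]
[[268.  277.    5.3 -12.3  -1.7]
 [272.  277.   11.9 -14.9  -6. ]
 [274.  277.   15.  -18.   -5.6]
 [279.  277.   22.5 -25.8  -4.4]
 [243.  278.  -32.3  48.7 -39.5]
 [248.  278.  -26.8  16.1  -4.9]
 [251.  278.  -22.1  12.1  -5.3]
 [254.  278.  -17.5   6.6  -3.6]
 [258.  278.  -12.   -4.5   4. ]
 [241.  279.  -36.6  52.3 -43.3]
 [243.  279.  -33.5  47.7 -41. ]
 [246.  279.  -30.2  27.1 -18.9]
 [250.  279.  -24.7  12.5  -6.7]
 [280.  279.   21.6 -30.4  -5.4]
 [281.  279.   23.  -33.   -3.6]
 [282.  279.   24.6 -33.9  -4.3]
 [253.  280.  -21.6   3.6  -2.9]
 [271.  280.    6.5 -20.1  -5. ]
 [278.  280.   17.2 -30.1  -4.6]
 [281.  280.   22.1 -32.7  -6.8]
 [241.  281.  -39.3  46.2 -40.7]
 [249.  281.  -28.7  10.5  -7.6]
 [263.  281.   -7.5 -14.3  -0.3]
 [243.  282.  -37.3  40.9 -40.4]
 [259.  282.  -14.6  -8.4  -3.5]
 [263.  282.   -8.3 -13.2  -4.6]
 [264.  282.   -6.7 -14.4  -4.9]
 [276.  282.   11.8 -30.3  -5.8]
 [284.  282.   23.8 -42.5  -4.1]
 [244.  283.  -36.8  38.1 -41.4]
 [245.  283.  -35.4  34.9 -39. ]
 [250.  283.  -29.4   6.2  -9.1]
 [254.  283.  -23.5  -2.4  -4.9]
 [263.  283.   -9.5 -15.1  -4.7]
 [271.  283.    2.7 -27.2  -3.3]
 [275.  283.    8.8 -32.8  -3.1]
 [278.  283.   13.5 -36.1  -4.3]
 [264.  284.   -9.2 -18.6  -4.4]
 [265.  284.   -7.7 -20.5  -3.8]
 [276.  284.    9.3 -34.9  -4.9]]
```

Run:
```python
from h import *
np.set_printoptions(precision=4,suppress=True,linewidth=200)
s=sense();c=camera_info("side")
D=np.median([get_image("side")[1] for _ in range(3)],0)
for v in range(258,280,2):
  r=[]
  for u in range(254,272,3):
    X=c["R"].T@(D[v,u]*np.linalg.inv(c["K"])@[u,v,1]-c["t"])-tops[0]
    r.append("%4d,%4d,%4d"%tuple(np.array([X@np.cross(yd,n),X@yd,X@n])*1e3))
  print(v,r)
p=get_image("side")[0]
cv2.imwrite("pics/h3.png",cv2.resize(p[200:300,200:310,::-1],None,fx=6,fy=6,interpolation=cv2.INTER_CUBIC)*1)
```

```text
258 ['  -1, -16,  80', '  -1, -50, 119', '   2, -52, 117', '   8, -45, 103', '  11, -56, 112', '  31,  29,  -7']
260 ['  -3, -12,  70', '  -3, -50, 115', '   0, -54, 115', '   5, -55, 111', '   9, -58, 111', '  28,  23,  -6']
262 ['  -9, -43, 105', '  -4, -46, 104', '  -1, -56, 113', '   2, -60, 114', '   7, -59, 107', '  11, -63, 106']
264 [' -11, -45, 103', '  -7, -55, 112', '  -3, -58, 111', '   0, -61, 110', '   5, -60, 103', '  23,  16,  -7']
266 [' -11, -33,  82', '  -9, -58, 111', '  -5, -63, 112', '  -1, -62, 107', '  16,  15,  -6', '  21,  11,  -5']
268 [' -12, -28,  71', ' -11, -57, 105', '  -7, -61, 105', '   4, -13,  34', '  13,  11,  -6', '  18,   8,  -7']
270 [' -10,   3,  23', '-103,-721,1005', '  -2, -16,  37', '   2, -13,  29', '  10,   1,   2', '  16,   3,  -6']
272 ['  -9,  20,  -5', '  -8,  -8,  27', '  -4, -13,  29', '   3,   2,   1', '   8,  -1,   0', '  13,  -1,  -4']
274 [' -12,  17,  -7', '  -8,   8,   0', '  -3,   2,   1', '   1,   0,   0', '   5,  -3,  -1', '  10, -10,   1']
276 [' -14,  12,  -6', ' -10,   3,   0', '  -6,  -2,   2', '  -1,  -4,   0', '   3,  -9,   1', '   8, -11,  -1']
278 [' -17,   9,  -7', ' -12,   4,  -6', '  -8,  -5,   1', '  -3,  -9,   0', '   0, -13,   0', '   5, -13,  -5']
```

View pics/h3.png

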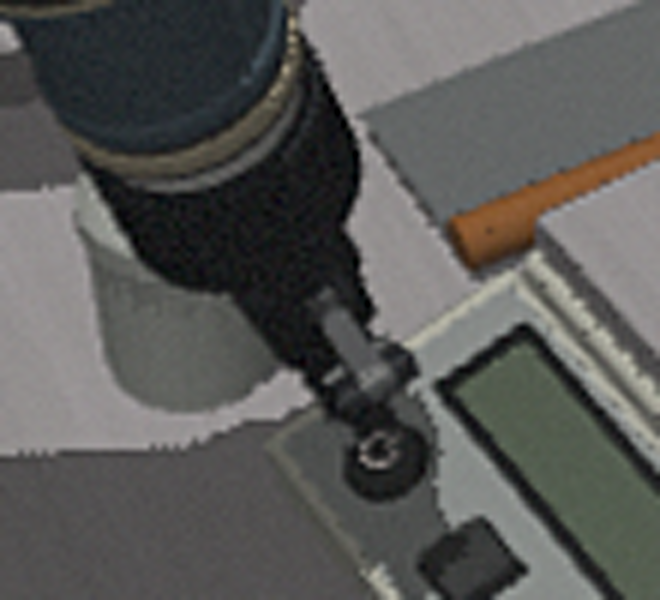

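The key is still up: depth puts its face at 0 and there's no contact force. The fingertips visibly end above it, higher than the reported TCP suggests. The space below is free, so I'll continue down in small steps with force checks.

servo_tool(deltas=[{"travel": [1,0,0],"rot": [0,0,0]},{"travel": [2,0,0],"rot": [0,0,0]}])

```text
time_s: 4.75
ee_pos: [0.4809, -0.0065, 0.0426]
orientation: [-1.404, 0.937, 1.116]
ft_force: [0.5, 0.8, 0.4]
gripper_width: -0.004
```

```bash
python3 -c "
from h import *
s=sense();print(s['q'],s['tau'],s['ft_force'],s['ft_force']@n,delta(tops[0]))"
```

```text
[-0.37112838  0.3088079   0.36399465  2.33945833 -0.49365268  0.28431628
  2.12678915] [-1.32535337e-01 -3.00533223e+01  2.49212377e+00 -1.35807359e+01
 -9.50811175e-02 -6.87451679e-01 -1.99153007e-02] [0.46513914 0.78291165 0.41536817] 0.2545550627047562 (array([-8.1, -0.6, -0.2]), array([-0.0017, -0.0003, -0.002 ]))
```

servo_tool(deltas=[{"travel": [1,0,0],"rot": [0,0,0]},{"travel": [2,0,0],"rot": [0,0,0]},{"travel": [2,0,0],"rot": [0,0,0]}])

```text
time_s: 5.12
ee_pos: [0.4814, -0.0065, 0.0406]
orientation: [-1.404, 0.937, 1.116]
ft_force: [0.2, -0.2, -0.4]
gripper_width: -0.001
```

servo_tool(deltas=[{"travel": [1,0,0],"rot": [0,0,0]},{"travel": [2,0,0],"rot": [0,0,0]},{"travel": [2,0,0],"rot": [0,0,0]}])

```text
time_s: 5.5
ee_pos: [0.482, -0.0064, 0.0387]
orientation: [-1.404, 0.937, 1.116]
ft_force: [0.4, 0.3, 0.9]
gripper_width: 0.004
```

```bash
python3 -c "
from h import *
s=sense();print(s['q'],s['ft_force'],s['ft_force']@n,delta(tops[0]))"
```

```text
[-0.35934714  0.31805522  0.35089831  2.33923502 -0.50629223  0.27506506
  2.13865524] [0.43949797 0.34654944 0.94480766] 0.7877885513582827 (array([-12.1,  -0.6,  -0.2]), array([-0.0017, -0.0004, -0.002 ]))
```

servo_tool(deltas=[{"travel": [1,0,0],"rot": [0,0,0]},{"travel": [2,0,0],"rot": [0,0,0]},{"travel": [2,0,0],"rot": [0,0,0]}])

```text
time_s: 5.88
ee_pos: [0.4824, -0.0064, 0.0367]
orientation: [-1.404, 0.937, 1.116]
ft_force: [-0.3, 1.0, 1.0]
gripper_width: -0.001
```

Run:
```python
from h import *
s=sense();c=camera_info("side");print(s["ft_force"],s["ft_force"]@n,delta(tops[0]))
D=np.median([get_image("side")[1] for _ in range(2)],0)
for v in range(268,284,2):
  r=[]
  for u in range(254,275,3):
    X=c["R"].T@(D[v,u]*np.linalg.inv(c["K"])@[u,v,1]-c["t"])-tops[0]
    r.append("%4d,%4d,%4d"%tuple(np.array([X@np.cross(yd,n),X@yd,X@n])*1e3))
  print(v,r)
p=get_image("side")[0]
cv2.imwrite("pics/h4.png",cv2.resize(p[220:300,220:310,::-1],None,fx=7,fy=7,interpolation=cv2.INTER_CUBIC)*1)
```

```text
[-0.33102119  1.04005762  1.00427813] 1.0185786971718715 (array([-14.1,  -0.6,  -0.2]), array([-0.0018, -0.0004, -0.0021]))
268 ['  -9,  -7,  42', ' -11, -55, 102', '  -6, -58, 101', '  -2, -62, 101', '  10,  -6,  19', '  18,   8,  -8', ' -39,-359, 500']
270 [' -10,   1,  24', ' -11, -44,  82', '  -8, -60,  98', '   2, -15,  31', '   9,  -7,  14', '  16,   4,  -7', '  20,  -1,  -5']
272 ['  -9,  21,  -7', ' -11, -30,  58', ' -10, -62,  96', '   1, -13,  23', '   8,  -1,   0', '  13,   0,  -7', '  18,  -2, -10']
274 [' -12,  18,  -9', ' -10,  -6,  19', '  -6, -15,  26', '   0,  -2,   3', '   5,  -4,   0', '  10,  -8,  -1', '  15,  -8,  -6']
276 [' -14,  12,  -6', ' -10,   2,   2', '  -6,   0,   0', '  -1,  -5,   1', ' -50,-366, 504', '   8, -11,  -2', '  13, -13,  -5']
278 [' -17,  10,  -8', ' -12,   4,  -7', '  -8,  -4,   0', '  -4, -10,   2', '   0, -14,   2', '   6, -11,  -7', '  10, -14,  -8']
280 [' -19,   5,  -7', ' -15,  -1,  -4', ' -10,  -8,   0', '  -6, -13,   1', '  -1, -14,  -2', '   3, -17,  -5', '   8, -19,  -7']
282 [' -22,   1,  -7', ' -17,  -1,  -9', ' -12,  -7,  -6', '  -8, -13,  -4', '  -3, -16,  -5', '   1, -20,  -6', '   5, -23,  -7']
```

View pics/h4.png

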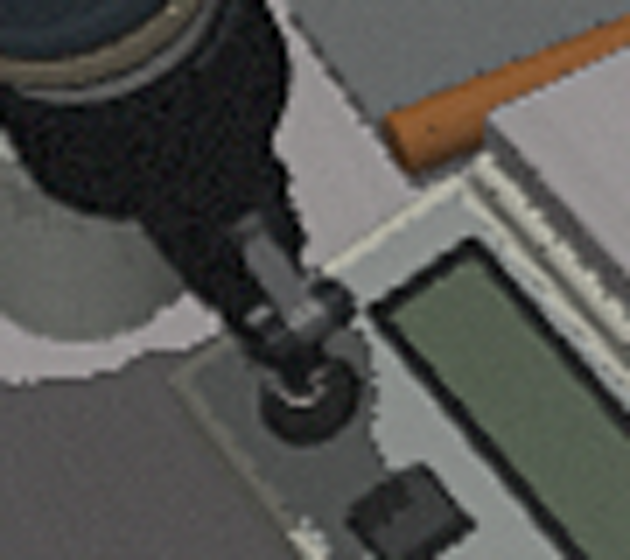

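Fingertips at crop (305,385) are now covering the key's upper part but are still above it. Continuing down.

servo_tool(deltas=[{"travel": [1.5,0,0],"rot": [0,0,0]},{"travel": [3,0,0],"rot": [0,0,0]},{"travel": [4,0,0],"rot": [0,0,0]},{"travel": [4,0,0],"rot": [0,0,0]}])

```text
time_s: 6.52
ee_pos: [0.4834, -0.0062, 0.0329]
orientation: [-1.404, 0.937, 1.116]
ft_force: [-0.1, -0.4, 0.4]
gripper_width: -0.004
```

servo_tool(deltas=[{"travel": [1,0,0],"rot": [0,0,0]},{"travel": [2,0,0],"rot": [0,0,0]},{"travel": [2,0,0],"rot": [0,0,0]}])

```text
time_s: 6.9
ee_pos: [0.484, -0.0061, 0.031]
orientation: [-1.404, 0.937, 1.116]
ft_force: [0.5, -0.4, 0.2]
gripper_width: -0.0
```

```bash
python3 -c "
from h import *
s=sense();print(s['q'],s['ft_force'],s['ft_force']@n,delta(tops[0]))"
```

```text
[-0.33671522  0.33654039  0.3253022   2.33865962 -0.53265063  0.25665292
  2.16347128] [ 0.51077275 -0.44330768  0.20330349] 0.08089196399754583 (array([-20.1,  -0.6,  -0.2]), array([-0.0018, -0.0004, -0.0021]))
```

servo_tool(deltas=[{"travel": [1,0,0],"rot": [0,0,0]},{"travel": [2,0,0],"rot": [0,0,0]},{"travel": [2,0,0],"rot": [0,0,0]}])

```text
time_s: 7.28
ee_pos: [0.4845, -0.0061, 0.029]
orientation: [-1.404, 0.937, 1.116]
ft_force: [-0.2, 0.3, -0.2]
gripper_width: 0.003
```

servo_tool(deltas=[{"travel": [1,0,0],"rot": [0,0,0]},{"travel": [2,0,0],"rot": [0,0,0]},{"travel": [2,0,0],"rot": [0,0,0]}])

```text
time_s: 7.65
ee_pos: [0.4851, -0.006, 0.0272]
orientation: [-1.404, 0.937, 1.116]
ft_force: [-0.2, 0.7, 1.6]
gripper_width: -0.002
```

servo_tool(deltas=[{"travel": [1,0,0],"rot": [0,0,0]},{"travel": [2,0,0],"rot": [0,0,0]},{"travel": [2,0,0],"rot": [0,0,0]}])

```text
time_s: 8.02
ee_pos: [0.4856, -0.0059, 0.0253]
orientation: [-1.404, 0.937, 1.116]
ft_force: [-1.1, -0.0, 3.8]
gripper_width: -0.001
```

Run:
```python
from h import *
s=sense();c=camera_info("side");print(s["q"],s["ft_force"],s["ft_force"]@n,delta(tops[0]))
D=np.median([get_image("side")[1] for _ in range(2)],0)
for v in range(270,284,2):
  r=[]
  for u in range(254,275,3):
    X=c["R"].T@(D[v,u]*np.linalg.inv(c["K"])@[u,v,1]-c["t"])-tops[0]
    r.append("%4d,%4d,%4d"%tuple(np.array([X@np.cross(yd,n),X@yd,X@n])*1e3))
  print(v,r)
p=get_image("side")[0]
cv2.imwrite("pics/h5.png",cv2.resize(p[220:300,220:310,::-1],None,fx=7,fy=7,interpolation=cv2.INTER_CUBIC)*1)
```

```text
[-0.32165844  0.35041661  0.3082168   2.33800378 -0.5552376   0.24318342
  2.18504032] [-1.05804727 -0.0047188   3.83856077] 3.9792619742911635 (array([-26. ,  -0.5,  -0.2]), array([-0.0018, -0.0004, -0.0019]))
270 [' -11,  -9,  40', '  -9, -30,  63', '  -8, -55,  92', '  -3, -59,  91', '   0, -62,  90', '   5, -59,  82', '  20,   0,  -6']
272 ['  -9,  20,  -6', ' -11, -29,  57', ' -10, -59,  92', '  -5, -60,  88', '   0, -60,  82', '  13,   1,  -9', '  18,  -3,  -8']
274 [' -12,  15,  -5', ' -12, -27,  48', ' -12, -58,  85', '  -7, -61,  85', '   4, -15,  15', '  10,  -6,  -2', '  16,  -6,  -9']
276 [' -14,  14,  -9', ' -10,   8,  -6', '  -7,  -7,   9', '  -2, -13,  12', '   2, -14,   8', '   8, -12,  -1', '  13, -12,  -6']
278 [' -17,  10,  -9', ' -12,   2,  -4', '  -9,  -8,   5', '  -4, -13,   7', '   1, -10,  -2', '   5, -12,  -5', '  10, -15,  -7']
280 [' -19,   5,  -7', ' -15,   0,  -6', ' -10,  -7,   0', '  -6, -10,  -3', '  -1, -14,  -3', '   3, -18,  -3', '   8, -19,  -8']
282 [' -21,   2,  -9', ' -17,  -3,  -6', ' -12,  -8,  -5', '  -8, -11,  -7', '  -3, -17,  -4', '   1, -18,  -9', '   5, -23,  -7']
```

View pics/h5.png

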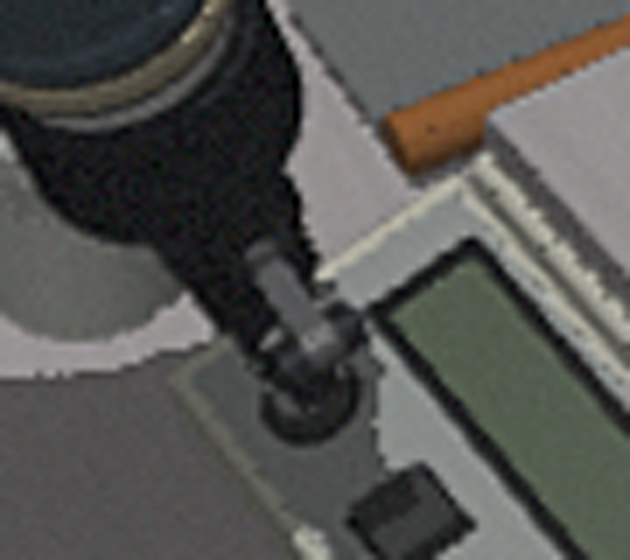

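Contact. The force on the key is about 4 N with the fingertips centred on it at crop (315,395). The real tips sit about 23 mm behind the reported TCP along tool x. Pressing to the stop, then coming up.

servo_tool(deltas=[{"travel": [1,0,0],"rot": [0,0,0]},{"travel": [2,0,0],"rot": [0,0,0]},{"travel": [2,0,0],"rot": [0,0,0]}])

```text
time_s: 8.55
ee_pos: [0.4861, -0.0058, 0.0233]
orientation: [-1.404, 0.937, 1.116]
ft_force: [-2.0, -0.1, 4.6]
gripper_width: 0.002
```

servo_tool(deltas=[{"travel": [1,0,0],"rot": [0,0,0]},{"travel": [1.5,0,0],"rot": [0,0,0]},{"travel": [1.5,0,0],"rot": [0,0,0]}])

```text
time_s: 8.93
ee_pos: [0.4863, -0.0058, 0.0229]
orientation: [-1.403, 0.936, 1.115]
ft_force: [-8.4, -0.6, 20.7]
gripper_width: 0.002
```

```bash
python3 -c "
from h import *
s=sense();print(s['q'],s['ft_force'],s['ft_force']@n,delta(tops[0]))"
```

```text
[-0.31459545  0.35617089  0.3011589   2.3379192  -0.571467    0.23763239
  2.20086631] [-8.35394932 -0.5634739  20.65142624] 22.109786280931107 (array([-28.5,  -0.4,  -0.1]), array([-0.0025,  0.0007, -0.0011]))
```

On/off bottomed out: force jumped to 22 N at an offset of −28.4 mm. I'll come up, move 54 mm along the row, and hover over the unit key.

servo_tool(deltas=[{"travel": [-10,0,0],"rot": [0,0,0]},{"travel": [-30,0,0],"rot": [0,0,0]},{"travel": [-30,0,0],"rot": [0,0,0]},{"travel": [-30,0,-27],"rot": [0,0,0]},{"travel": [-30,0,-54],"rot": [0,0,0]},{"travel": [-20,0,-54],"rot": [0,0,0]},{"travel": [-12,0,-54],"rot": [0,0,0]},{"travel": [-12,0,-54],"rot": [0,0,0]},{"travel": [-12,0,-54],"rot": [0,0,0]}])

```text
time_s: 10.05
ee_pos: [0.4904, -0.059, 0.0332]
orientation: [-1.404, 0.937, 1.117]
ft_force: [-0.8, -0.5, 0.4]
gripper_width: -0.0
```

Run:
```python
from h import *
s=sense();print(s["q"],s["ft_force"]@n,delta(tops[1]))
p=get_image("side")[0]
cv2.imwrite("pics/h6.png",cv2.resize(p[230:320,220:320,::-1],None,fx=6,fy=6,interpolation=cv2.INTER_CUBIC)*1)
```

```text
[-0.19036014  0.34519812  0.30886449  2.31047209 -0.58555376  0.29253954
  2.33913227] 0.5885118436283295 (array([-17.7,  -0.8,  -0.9]), array([-0.0006,  0.0001, -0.0026]))
```

View pics/h6.png

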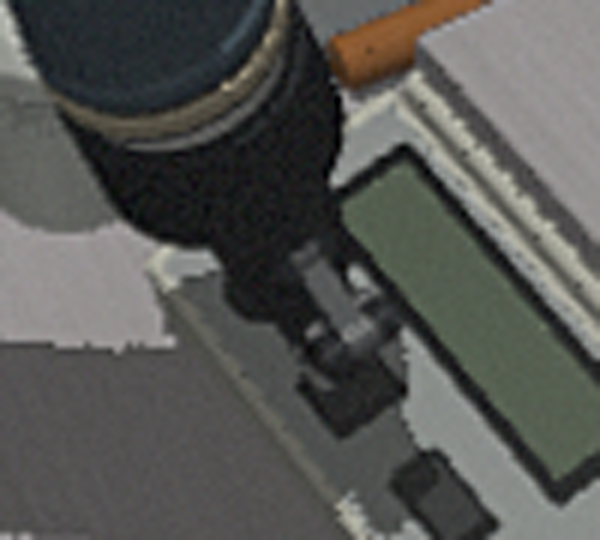

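Fingertips at crop (345,370) are right over the square key at (350,400), and the print key at (445,495) is well clear. Pressing unit.

servo_tool(deltas=[{"travel": [4,0.5,-1],"rot": [0,0,0]},{"travel": [7,0.5,-1],"rot": [0,0,0]},{"travel": [9,0.5,-1],"rot": [0,0,0]},{"travel": [10,0.5,-1],"rot": [0,0,0]},{"travel": [10,0.5,-1],"rot": [0,0,0]},{"travel": [10,0.5,-1],"rot": [0,0,0]}])

```text
time_s: 10.85
ee_pos: [0.4929, -0.0604, 0.0238]
orientation: [-1.404, 0.937, 1.116]
ft_force: [-1.4, 0.8, 4.5]
gripper_width: -0.002
```

servo_tool(deltas=[{"travel": [1,0,0],"rot": [0,0,0]},{"travel": [1.5,0,0],"rot": [0,0,0]},{"travel": [1.5,0,0],"rot": [0,0,0]}])

```text
time_s: 11.22
ee_pos: [0.4931, -0.0603, 0.0229]
orientation: [-1.403, 0.936, 1.116]
ft_force: [-5.6, 0.7, 14.0]
gripper_width: -0.0
```

```bash
python3 -c "
from h import *
s=sense();print(s['q'],s['ft_force'],s['ft_force']@n,delta(tops[1]))"
```

```text
[-0.15609416  0.36883864  0.27314445  2.30930753 -0.62092651  0.2679343
  2.37533539] [-5.60230289  0.69617372 14.04085409] 14.974768074712706 (array([-28.3,  -1. ,   0.7]), array([-0.002 ,  0.0004, -0.0012]))
```

Unit bottomed out at 15 N. I'll come up well above the keys and move towards tare, testing a small turn to keep joint 7 off its 2.66 limit.

servo_tool(deltas=[{"travel": [-10,0,0],"rot": [0,0,0]},{"travel": [-40,0,0],"rot": [0,0,0]},{"travel": [-40,0,0],"rot": [0,0,0]},{"travel": [-40,0,-30],"rot": [0.1,0,0]},{"travel": [-40,0,-60],"rot": [0.2,0,0]},{"travel": [-40,0,-60],"rot": [0.2,0,0]}])

```text
time_s: 11.98
ee_pos: [0.4909, -0.1237, 0.0603]
orientation: [-1.239, 1.023, 0.99]
ft_force: [-0.7, 0.4, 0.2]
gripper_width: 0.003
```

```bash
python3 -c "
from h import *
s=sense();print(s['q'],s['ft_force']@n,delta(tops[3]))"
```

```text
[-0.14019914  0.31792313  0.42839973  2.26409128 -0.59989494  0.40638698
  2.28694056] 0.35673506596254634 (array([ 10.8, -17. , -72.8]), array([-0.2055, -0.0029, -0.0022]))
```

servo_tool(deltas=[{"travel": [0,-8,-36],"rot": [0,0,0]},{"travel": [0,-17,-73],"rot": [0,0,0]},{"travel": [0,-17,-73],"rot": [0,0,0]},{"travel": [14,-17,-73],"rot": [0,0,0]},{"travel": [28,-17,-73],"rot": [0,0,0]},{"travel": [28,-17,-73],"rot": [0,0,0]},{"travel": [28,-17,-73],"rot": [0,0,0]}])

```text
time_s: 12.85
ee_pos: [0.51, -0.1938, 0.034]
orientation: [-1.241, 1.019, 0.994]
ft_force: [-0.5, -0.2, -0.2]
gripper_width: 0.001
```

Run:
```python
from h import *
s=sense();print(s["q"],s["ft_force"]@n,delta(tops[3]))
p=get_image("side")[0]
cv2.imwrite("pics/h7.png",cv2.resize(p[280:400,250:400,::-1],None,fx=5,fy=5,interpolation=cv2.INTER_CUBIC)*1)
```

```text
[ 0.07670393  0.42155872  0.34936064  2.18071278 -0.70072411  0.42264294
  2.51142654] -0.10327160810841104 (array([-17.2,   0.1,  -2.8]), array([-2.012e-01, -2.000e-04, -2.500e-03]))
```

View pics/h7.png

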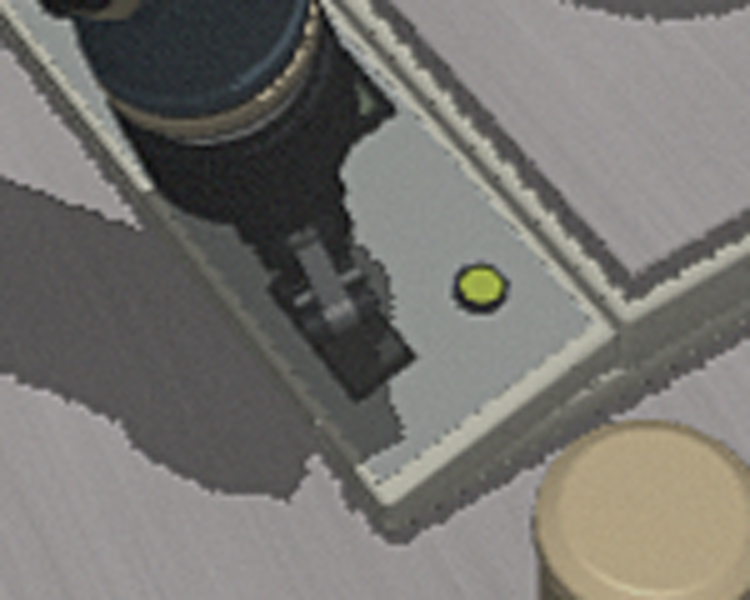

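Tips at crop (330,325) are over the tare bar, with the tumbler and bowl clear. Pressing tare.

servo_tool(deltas=[{"travel": [4,0,-3],"rot": [0,0,0]},{"travel": [7,0,-3],"rot": [0,0,0]},{"travel": [9,0,-3],"rot": [0,0,0]},{"travel": [10,0,-3],"rot": [0,0,0]},{"travel": [10,0,-3],"rot": [0,0,0]},{"travel": [10,0,-3],"rot": [0,0,0]}])

```text
time_s: 13.65
ee_pos: [0.5127, -0.1974, 0.0248]
orientation: [-1.241, 1.019, 0.992]
ft_force: [-0.7, -1.1, 4.0]
gripper_width: -0.001
```

servo_tool(deltas=[{"travel": [1,0,0],"rot": [0,0,0]},{"travel": [2,0,0],"rot": [0,0,0]},{"travel": [2,0,0],"rot": [0,0,0]}])

```text
time_s: 14.02
ee_pos: [0.5131, -0.1973, 0.0233]
orientation: [-1.241, 1.019, 0.992]
ft_force: [-3.8, -1.6, 10.9]
gripper_width: -0.002
```

```bash
python3 -c "
from h import *
s=sense();print(s['q'],s['ft_force'],s['ft_force']@n,delta(tops[3]))"
```

```text
[ 0.10536188  0.44445947  0.32137884  2.17670402 -0.7271116   0.40253676
  2.54086867] [-3.78227933 -1.64762349 10.88609112] 11.542720752205 (array([-28.2,   0.6,   1.1]), array([-0.2022, -0.0008, -0.0009]))
```

Tare is bottomed at 11.5 N. Retracting along the tool axis, well clear.

servo_tool(deltas=[{"travel": [-15,0,0],"rot": [0,0,0]},{"travel": [-50,0,0],"rot": [0,0,0]},{"travel": [-85,0,0],"rot": [0,0,0]},{"travel": [-110,0,0],"rot": [0,0,0]},{"travel": [-120,0,0],"rot": [0,0,0]},{"travel": [-120,0,0],"rot": [0,0,0]},{"travel": [-120,0,0],"rot": [0,0,0]},{"travel": [-120,0,0],"rot": [0,0,0]}])

```text
time_s: 15.02
ee_pos: [0.482, -0.2006, 0.1375]
orientation: [-1.24, 1.021, 0.995]
ft_force: [0.0, -0.6, -0.2]
gripper_width: 0.002
```

Run:
```python
from h import *
s=sense();print(s["time_s"],s["ee_pos"],s["ft_force"],abs(s["qvel"]).max())
p,d=get_image("side");q,_=get_image("top")
p0,q0=np.load("side.npz")["p"],np.load("top.npz")["p"]
for nm,im,im0,b in [("bowl",q,q0,(300,160,80,78)),("dredger s",p,p0,(210,215,38,52)),("tumbler",q,q0,(425,245,45,45)),("scraper",q,q0,(225,200,45,68))]:
    x,y,w,h=b;g=[cv2.GaussianBlur(cv2.cvtColor(i[y:y+h,x:x+w],6+1),(3,3),0).astype(np.float32) for i in (im0,im)]
    print(nm,cv2.phaseCorrelate(*g),np.abs(g[0]-g[1]).mean())
cv2.imwrite("pics/end.png",np.hstack([cv2.resize(p[:,:,::-1],(400,300)),cv2.resize(q[:,:,::-1],(400,300))]))
```

```text
15.025 [ 0.48200249 -0.20064793  0.13753189] [ 0.03632678 -0.56898371 -0.16643033] 0.0053700380625961094
bowl ((-0.07570801420359885, 0.13478414675966377), 0.9485512393712997) 5.1541667
dredger s ((-0.014458464670976667, 0.9236889956335474), 0.3168152115963124) 42.402836
tumbler ((0.4352845938692731, 0.6067120430622772), 0.9861981255331157) 5.342716
scraper ((0.4972436630496979, -0.1376738266684896), 0.9420308151362855) 4.7352943
```

View pics/end.png

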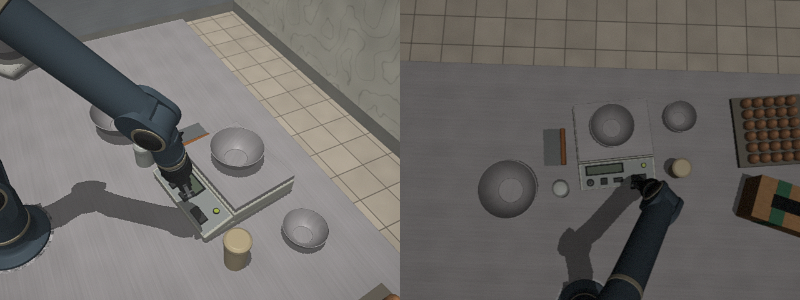

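The hand is clear and everything stands where it did. In the top view the dredger is at about (256,301), as at the start. Handing in.

```bash
python3 -c "
from bench import *
print(sign_off())"
```

```text
the job is handed in; nothing more can be done
None
```

I pressed on/off, unit and tare in that order with closed fingertips, coming fully off each key before the next, and handed the job in. The run took about 15 s of the 42 s; no verdict is reported.

**Key presses:** Each key bottomed out, shown by the force rising past the 5 N spring limit:

| Key | Force at the stop |
|---|---|
| On/off | 22 N |
| Unit | 15 N |
| Tare | 11.5 N |

After unit and tare the force was back near zero, and likewise over the unit key after on/off. I did not read key travel directly. The hand never went down over the print key.

**Final position:** The hand is about 110 mm clear of the panel, with no force on it. Image comparison puts the bowl within 0.2 px of its start and the tumbler and scraper within 0.8 px (about 2 mm).

**Checks that disagreed:**
- **TCP reading:** Contact came with the reported TCP about 23 mm beyond the measured key tops, though depth and known geometry agreed on the key height. I found contact by force and used that offset for all three keys.
- **Dredger check:** The side-view comparison failed because the arm blocked the view. I judged the dredger unmoved by eye from the top picture, where it is at about (256,301), as at the start.

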